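# Clamp a blocked lens with the click-stop torque knob

## Task

Pick up the clear lens by its blue block, lay it gently and flat on the black bed of the white lens clamp between the jaw and the two steel posts, and let go. Then turn the clamp's black knob clockwise (seen from above) until its slip clutch clicks with the jaw pressing the lens home against both posts; one click is enough and a second does no harm, but stop before a third, then let go of the knob. Leave the orange-blocked lens, the spectacles and the cleaner jar where they are.

Things in the scene. Friction and masses are not known exactly. Their poses are not given: they have to be found in the camera images.
- lens_block (a point): The lens to clamp: clear glass disc 60 mm across, 8 mm thick, lying flat, with a blue cylindrical block 20 mm across and 26 mm tall on its centre as grip (34 mm tall in all, about 60 g). This point: middle of the block, 21 mm above the lens's underside; z is the lens axis. Starts on the table, perhaps in the orange-blocked one's place.
- lens_base (a point): Centre of the glass disc of the clear lens, on its axis, 4 mm above its underside.
- lens: The clear lens with the blue block; origin at the centre of its underside.
- clamp: The lens clamp, fixed: white housing 210 mm (own x) by 100 mm (own y), top 40 mm above the table. Origin: centre of its underside. Own +x is the way the jaw closes: knob near the -x end, jaw in the middle, black bed and posts at the +x end. +x points roughly along the robot's +y.
- bed: The black bed plate the lens lies on, 40 mm above the table, level with the housing's top; it spans 20 mm to the -x side and 105 mm to the +x side of the clamp's middle, 100 mm wide. Origin: on the clamp's centre line, 36 mm up.
- nest (a point): Where the glass disc's centre (lens_base) is once the lens lies flat and touches both posts: 4 mm above the bed, over the white cross; axes as the clamp. The two steel posts (12 mm across, 11 mm tall) stand on its +x side, centres 25.5 mm further in x and 25.5 mm either way in y.
- jaw_face (a point): Centre of the front face of the aluminium jaw (36 mm wide, 9 mm tall, 1 mm clear of the bed). It moves along the clamp's +x, 16 mm per radian of knob. It starts 34 to 39 mm short of the nest, so the lens (radius 30 mm) has 4 to 9 mm of room in x; in y nothing blocks it. Laid centred in that room, the lens is slid home by the jaw.
- jaw: The jaw: aluminium bar on a steel tongue; origin at the foot of its face, on the bed. Its rack drags with about 8 N, so it stays where it is left.
- knob_grip (a point): The black knob: disc 44 mm across (top 54 mm above the table) with an upright grip bar 44 mm long (own x), 14 mm thick (own y), top 90 mm above the table. This point: on the vertical turning axis, 76 mm above the table, where to pinch the bar. The axis is 75 mm to the -x side of the clamp's origin. It needs 0.4 to 2.8 rad clockwise in all: regrasp if need be.
- knob: Knob; origin on its axis, 46 mm above the table. Its feel, clockwise: first 0 to 1.8 rad of unseen free play, light drag; then about 0.1 N m while the jaw moves; with the lens held the torque at the wrist climbs to 0.2 to 0.3 N m within 0.1 to 0.3 rad, then the clutch clicks over and drops it to near nothing. A click every 0.39 rad if turned on. It stays where it is left.
- knob_mark (a point): Point on the knob's own +x side, 20 mm from the axis, at the bottom of its disc, under the white line on top of the grip bar.
- ring_axis (a point): Centre of the top of the yellow ring under the knob, 54 mm across, 46 mm above the table. Own x points to its one bold black tick, which the knob's white line (knob +x) is over at the start. It turns with the knob and stays behind only when the clutch slips: one click leaves the knob 0.2 to 0.4 rad clockwise of it, two clicks 0.6 to 0.8.
- spare_block (a point): Bystander: a like lens of amber glass with an orange block; the middle of the block, 21 mm above its underside.
- spectacles_mid (a point): Bystander: black spectacles with open temples, 138 mm wide, 130 mm long, 43 mm high, standing on the table; a point between the temples, 30 mm behind the rims.
- cleaner: Bystander: jar of cleaner, 44 mm across, 90 mm tall, upright; centre of its underside.
Things that resemble listed ones, but are neither listed nor needed, are in the scene too. There is more than one size of the clamp; the job needs the larger.

How it is judged:
By the outcome, as a careful person would: the job done as asked, in the order asked, and still so for the second after the job is handed in, with the robot touching nothing.
It also fails if it takes over 72 s, if anything falls off the work surface, if the arm or the gripper's body presses on something with over 40 N, if the wrist force passes 120 N, or if a joint passes its speed limit or range.

## Robot

A 6-joint arm with a two-finger parallel gripper is mounted at the origin on the work surface. World frame = base frame: x ahead of the robot, y to its left, z up, the work surface at z = 0. Lengths are in m, angles in degrees, forces in N, time in s.
With the tool pointing down it reaches from about 0.275 to 0.85 m from the base axis. Payload 5.2 kg.
Tool frame: the origin (TCP) lies between the finger pads; the fingertips stand 11 mm ahead of it and the grasp point (between the pads) lies 8 mm behind it; z points along the fingers, y is the direction in which the jaws open and shut (so a half turn about z gives the same grasp; the last joint's range is limited). The gripper opens to 85 mm and grips with 20 to 120 N. Pads are 22 mm wide; open, the fingers measure 114 mm over their backs; the gripper's body (76 mm by 85 mm) begins 54 mm behind the grasp point. The pads swing forward as they close: fully open they stand 13 mm farther back than shut.
Start: joints at [57.708, 14.817, 87.949, -0, 77.235, -11.62], TCP at [0.194, 0.515, 0.242] pointing down, gripper open.
Joint ranges: [-179.93, 179.93], [-52.35, 119.4], [10.71, 147.94], [-69.91, 249.91], [12.55, 155.21], [-178.61, 178.61]. Speed limits (degrees/s): [147.25, 147.25, 180, 180, 180, 180].

## Interface

Orientations are given as a 3x3 rotation matrix whose columns are the frame's x, y, z axes.
In Python, from workcell import bot gives the robot as it stands.
- The arm moves only by the shell command python3 -m pendant 'ROWS' [OPENING] [FORCE]. ROWS is a JSON object of lists of equal length, an entry for each row: "travel": the shift along the tool's x, y, z in m, a list of three; "twist": the turn, a rotation vector about the tool's x, y, z in degrees, a list of three. In form: {"travel": [[x, y, z], ...], "twist": [[rx, ry, rz], ...]}. A call has 1 to 20 rows; each row shifts and turns the commanded pose from where the row before left it, along the tool's axes as they then stand; what a row does not reach is not made up. A row lasts 1/8 s, in which the tool goes at most 62.5 mm and 10.7 degrees, less where a joint would pass 70% of its speed; a pose out of reach is approached as far as the arm can. A call with a gripper value outside its range is refused whole. OPENING is the opening, from -1 (shut) to 1 (fully open), so that 0 is half open, set as the call begins (- or left out, the last holds). The fingers move at their own pace and stop on an object; FORCE is the grip in N (left out, the last holds). Time passes only in rows, so rows that do not move let the fingers close. It gives the time, the measured TCP pose, the force and the opening at its end, in the units of the state.
- bot.state(): the state, without advancing time (a new reading comes with each control period).
- bot.read_camera(name): name is "scene" or "side" or "wrist"; returns a dict with "color" (480x640x3 uint8, red, green, blue), "range_z" (480x640 float32, m along the optical axis (not along the pixel's ray), 0 where there is no reading), "K" (3x3 intrinsics, pixels), "k1" (the pictures are not rectified: a ray, as slopes to the right and down, at radius r is drawn at 1 + k1 r^2 times it, then the intrinsics apply), "origin" and "orientation" of the camera in the world; the wrist camera has in their place "hand_eye" (4x4, takes a point from camera to tool coordinates, whose origin is the TCP and whose axes are the flange's). Camera axes: x right, y down, z forward; pixel columns grow to the right and rows downward; lengths in m; the calibration is good to about 2 mm. A picture is of the moment at which its call begins: read the wrist's pose just before it.
- bot.job_done(): hands the job in, once; it reports no verdict.
Trained networks look in a picture, given as the dict that the camera call returned (one of the last four; its "shot" number tells which), for a name from the list of things; names that differ only in an ending like _2 or _b are one class to them, and where a whole thing is asked for, a point or a joint stands for the part that bears it (a point fixed in the world has none). Each returns a list of dicts, best first, with "score" (0 to 1); they miss things now and then, are a little off and sometimes report something else, mostly with a low value. They report only what shows in the picture. A call takes as long as a camera call. They do not tell look-alikes from the thing itself.
- bot.regions_of(name, picture): "pixels" (480x640 bool, what is visible of it) and "bbox" ([centre column, centre row, width, height] in pixels, round what is visible of it).
The state is a dict: "clock": time; "q": joint angles; "qd": joint speeds; "joint_efforts": joint torques, N m; "tcp_pos": TCP position; "tool_rot": TCP orientation; "wrist_force": force on the tool from outside, world axes, zero at the start; "moment": the same for the moment, N m; "grip_width": opening from 0.0 (shut) to 1.0 (fully open).
Only numpy, scipy, OpenCV 4.12 (cv2) and the standard library are available. Lean on these libraries where they do the work, as an engineer would, in place of code of your own. Each camera call takes 0.05 s, during which the arm holds its last target. There are 200 camera calls.

## Working session

There is one attempt and no reset: what is moved stays moved. The work goes in short steps, Python scripts to look and compute and a shell command to move; the robot and the scene stay as the last step left them, time stands still between calls to the robot, and variables do not carry over. Pictures are saved under pics/ and viewed, about 8 in all and at most 12, crops included, and the job is handed in when it is done.

```bash
mkdir -p pics
cat > h.py <<'E'
import numpy as np, cv2, pickle
from workcell import bot
def shot(name):
    s=bot.state(); p=bot.read_camera(name)
    if name=="wrist":
        H=np.array(p["hand_eye"]); R=np.array(s["tool_rot"]); t=np.array(s["tcp_pos"])
        p["R"]=R@H[:3,:3]; p["o"]=R@H[:3,3]+t
    else: p["R"]=np.array(p["orientation"]); p["o"]=np.array(p["origin"])
    return p
def slopes(p,uv):
    K=np.array(p["K"]); k=p["k1"]
    d=(np.atleast_2d(uv).astype(float)-[K[0,2],K[1,2]])/[K[0,0],K[1,1]]
    x=d.copy()
    for _ in range(20): x=d/(1+k*(x**2).sum(1,keepdims=True))
    return x
def world(p,uv,z=None):
    uv=np.atleast_2d(uv); s=slopes(p,uv); ray=np.c_[s,np.ones(len(s))]@p["R"].T
    if z is None:
        d=p["range_z"][uv[:,1].astype(int),uv[:,0].astype(int)]; return p["o"]+ray*d[:,None]
    return p["o"]+ray*((z-p["o"][2])/ray[:,2])[:,None]
def pix(p,X):
    c=(np.atleast_2d(X)-p["o"])@p["R"]; s=c[:,:2]/c[:,2:]
    s=s*(1+p["k1"]*(s**2).sum(1,keepdims=True)); K=np.array(p["K"])
    return s*[K[0,0],K[1,1]]+[K[0,2],K[1,2]]
def save(p,f): cv2.imwrite(f,cv2.cvtColor(p["color"],cv2.COLOR_RGB2BGR))
def pts(p,m):
    v,u=np.nonzero(m&(p["range_z"]>0)); return world(p,np.c_[u,v])
E
python3 - <<'E'
from h import *
print(bot.state())
for n in("scene","side","wrist"):
    p=shot(n); save(p,f"pics/{n}0.png"); print(n,p["o"],p["R"][:,2],p["K"][0][0])
    for t in("lens_block","clamp","knob_grip","jaw","ring_axis","spare_block","spectacles_mid","cleaner","lens"):
        for r in bot.regions_of(t,p):
            P=pts(p,r["pixels"])
            print(t,round(r["score"],2),np.round(r["bbox"]),np.round(np.median(P,0),3) if len(P) else None, np.round(P.max(0),3) if len(P) else None)
a=[cv2.imread(f"pics/{n}0.png") for n in("scene","side")]
cv2.imwrite("pics/a.png",cv2.resize(np.vstack([cv2.resize(np.hstack(a),None,fx=.625,fy=.625)]),None,fx=1,fy=1))
E
```

```text
{'clock': 0.0, 'q': array([ 5.77095676e+01,  1.48583736e+01,  8.80120082e+01,  6.69697958e-04,
        7.72358003e+01, -1.16180518e+01]), 'qd': array([ 0.00575063, -0.05302206, -0.0506    , -0.09241392,  0.03931005,
        0.05080536]), 'joint_efforts': array([-9.62123086e-04, -4.46035552e+01, -2.90562165e+01, -3.31351557e-04,
        1.19049576e-02, -1.65383432e-05]), 'tcp_pos': array([0.19383949, 0.51415308, 0.24147649]), 'tool_rot': array([[-9.35613207e-01,  3.53025392e-01, -9.99651221e-04],
       [ 3.53026598e-01,  9.35611985e-01, -1.56053754e-03],
       [ 3.84376286e-04, -1.81296300e-03, -9.99998283e-01]]), 'wrist_force': array([ 0.13420508, -0.06644269, -0.04284102]), 'moment': array([-0.03477282,  0.0118547 ,  0.03376873]), 'grip_width': 0.9980284886153074}
scene [ 1.06233179 -0.3055315   0.96445527] [-0.40709128  0.31696178 -0.85662823] 541.8837237045643
lens_block 0.76 [386. 142.  23.  20.] [0.52  0.32  0.009] [0.545 0.355 0.038]
clamp 0.92 [247. 252. 113. 103.] [ 0.562 -0.093  0.04 ] [ 0.661 -0.008  0.095]
clamp 0.91 [163. 303.  77.  80.] [ 0.553 -0.277  0.028] [ 0.624 -
[... 1583 characters left out ...]
12.] [ 0.553 -0.092  0.049] [ 0.57  -0.075  0.052]
ring_axis 0.69 [347. 264.  28.  29.] [ 0.615 -0.084  0.063] [0.669 0.007 0.094]
ring_axis 0.69 [397. 348.  20.  31.] [ 0.589 -0.274  0.04 ] [ 0.64  -0.247  0.068]
spare_block 0.79 [239. 235.  28.  26.] [0.486 0.141 0.008] [0.523 0.187 0.036]
spectacles_mid 0.71 [385. 206.  60.  44.] [0.8   0.079 0.026] [0.898 0.168 0.044]
cleaner 0.62 [462. 336.  37.  58.] [ 0.688 -0.314  0.063] [ 0.79  -0.249  0.094]
cleaner 0.25 [218. 191.  28.  19.] [0.51  0.316 0.008] [0.54  0.351 0.035]
lens 0.72 [220. 191.  26.  19.] [0.51  0.317 0.008] [0.547 0.369 0.036]
wrist [0.11604885 0.54355299 0.37272799] [ 0.30362532 -0.11573251 -0.94573656] 427.14204564193113
```

View pics/scene0.png

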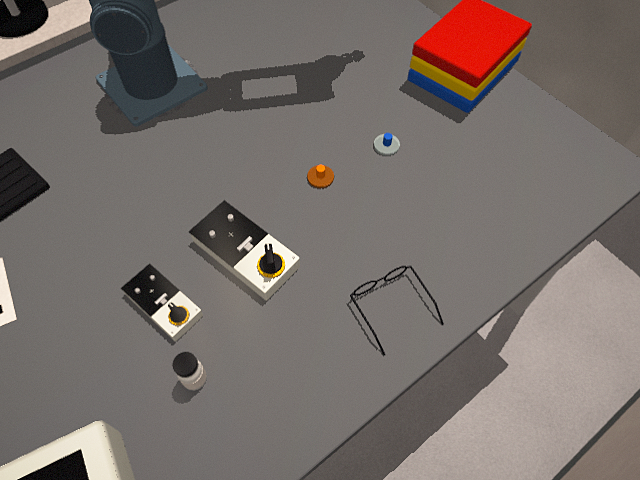

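View pics/side0.png

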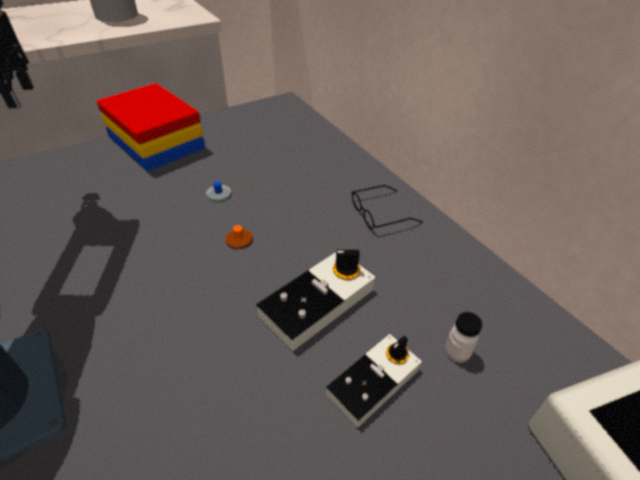

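Scene picture: large clamp at (245,250), small at (162,303). The job needs the larger one; its knob top measures 0.09 m against 0.068 m. Two lenses: blue-blocked clear at (387,143), which is the one meant, and orange-blocked at (320,177), the bystander. In the images the clamp's +x points along world −x, not +y as the listing says, so I'll go by the images. First I'll hover over the blue-blocked lens and check it up close.

```bash
python3 -m pendant '{"travel":[[-0.0373,-0.0066,0.009],[-0.0373,-0.0066,0.009],[-0.0373,-0.0066,0.009],[-0.0373,-0.0066,0.009],[-0.0373,-0.0066,0.009],[-0.0373,-0.0066,0.009],[-0.0373,-0.0066,0.009],[-0.0373,-0.0066,0.009],[-0.0373,-0.0066,0.009],[-0.0373,-0.0066,0.009],[0,0,0],[0,0,0]],"twist":[[0,0,0],[0,0,0],[0,0,0],[0,0,0],[0,0,0],[0,0,0],[0,0,0],[0,0,0],[0,0,0],[0,0,0],[0,0,0],[0,0,0]]}'
cat > lensm.py <<'E'
from h import *
# block top: colour mask -> circle centre on plane z
def blob(p,z,lo,hi,roi=None):
    h=cv2.cvtColor(p["color"],cv2.COLOR_RGB2HSV); m=cv2.inRange(h,lo,hi)
    n,l,st,c=cv2.connectedComponentsWithStats(m)
    return l,st,c
E
python3 - <<'E'
from h import *
p=shot("wrist"); save(p,"pics/w1.png")
for t in("lens","lens_block","spare_block"):
    for r in bot.regions_of(t,p):
        P=pts(p,r["pixels"]); print(t,round(r["score"],2),np.round(r["bbox"]),np.round(np.median(P,0),4),np.round(P.max(0),3))
        if t=="lens_block" or t=="lens":
            T=P[(P[:,2]>0.029)&(P[:,2]<0.04)]; print(" top",T.mean(0),(T.max(0)+T.min(0))/2,len(T)); 
            G=P[(P[:,2]>0.003)&(P[:,2]<0.014)]; print(" glass",(G.max(0)+G.min(0))/2,np.ptp(G,axis=0))
print(pix(p,[0.52,0.32,0.034]),p["o"])
E
```

```text
clock: 3.0
tcp_pos: [0.5194, 0.3212, 0.1521]
tool_rot: [[-0.935, 0.353, -0.001], [0.353, 0.935, 0.0], [0.001, -0.0, -1.0]]
wrist_force: [-0.6, 0.5, -1.1]
grip_width: 0.998
lens 0.89 [310. 213.  93.  88.] [0.5085 0.3254 0.0069] [0.544 0.354 0.035]
 top [0.5117811  0.32425093 0.03258284] [0.51249992 0.32412508 0.03195549] 806
 glass [0.51218881 0.32394847 0.00845317] [0.05955389 0.05956766 0.01078742]
lens_block 0.65 [311. 215.  89.  86.] [0.5084 0.3254 0.0069] [0.542 0.354 0.035]
 top [0.5117811  0.32425093 0.03258284] [0.51249992 0.32412508 0.03195549] 806
 glass [0.51218881 0.32379484 0.00845317] [0.05955389 0.05941574 0.01078742]
spare_block 0.77 [ 71. 270.  88.  81.] [0.4867 0.1556 0.0072] [0.52  0.179 0.035]
[[308.59868229 240.30315672]] [0.44147633 0.35020568 0.28261184]
```

View pics/w1.png

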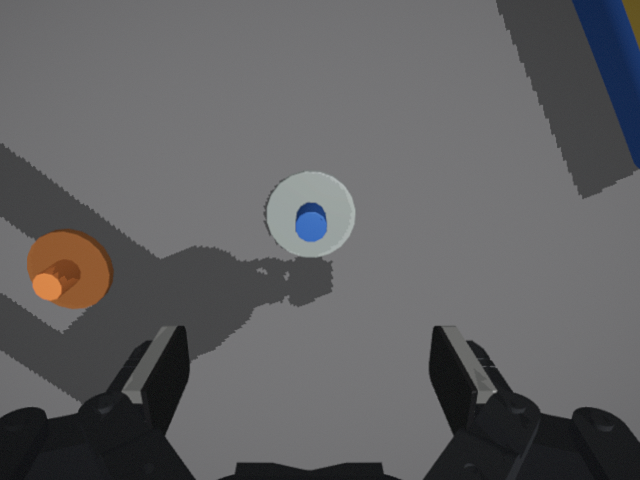

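Confirmed: the clear disc with the blue block is at (311,215), and the orange one at (70,270) is separate. Grasping it now.

```bash
python3 -m pendant '{"travel":[[0.0019,0,0.02],[0.0019,0,0.02],[0.0019,0,0.02],[0.002,0,0.02],[0,0,0.02],[0,0,0.015],[0,0,0.0115],[0,0,0]],"twist":[[0,0,0],[0,0,0],[0,0,0],[0,0,0],[0,0,0],[0,0,0],[0,0,0],[0,0,0]]}'
python3 -m pendant '{"travel":[[0,0,0],[0,0,0],[0,0,0],[0,0,0],[0,0,0],[0,0,0],[0,0,0],[0,0,0]],"twist":[[0,0,0],[0,0,0],[0,0,0],[0,0,0],[0,0,0],[0,0,0],[0,0,0],[0,0,0]]}' -1 45
```

```text
clock: 4.2
tcp_pos: [0.512, 0.3238, 0.0251]
tool_rot: [[-0.936, 0.353, -0.001], [0.353, 0.936, -0.001], [0.001, -0.001, -1.0]]
wrist_force: [-0.2, 0.3, -0.3]
grip_width: 0.999
clock: 5.2
tcp_pos: [0.513, 0.324, 0.0264]
tool_rot: [[-0.936, 0.353, 0.001], [0.353, 0.936, 0.0], [-0.001, 0.001, -1.0]]
wrist_force: [-1.4, 0.1, 5.8]
grip_width: 0.212
```

```bash
python3 -m pendant '{"travel":[[0,0,-0.01],[0,0,-0.02],[0,0,-0.03],[0,0,-0.04],[0,0,-0.04],[0,0,-0.034],[-0.001,-0.015,0],[-0.002,-0.03,0],[-0.002,-0.038,0],[-0.003,-0.038,0],[-0.003,-0.038,0],[-0.002,-0.038,0],[-0.002,-0.03,0],[-0.002,-0.017,0],[0,0,0],[0,0,0]],"twist":[[0,0,0],[0,0,-4],[0,0,-4],[0,0,-4],[0,0,-4],[0,0,-4.7],[0,0,0],[0,0,0],[0,0,0],[0,0,0],[0,0,0],[0,0,0],[0,0,0],[0,0,0],[0,0,0],[0,0,0]]}'
python3 - <<'E'
from h import *
print(bot.state()["tool_rot"],bot.state()["moment"])
p=shot("wrist"); save(p,"pics/w2.png"); pickle.dump({k:p[k] for k in("color","range_z","K","k1","R","o")},open("w2.pkl","wb"))
for t in("clamp","knob_grip","jaw","ring_axis","lens"):
    for r in bot.regions_of(t,p):
        P=pts(p,r["pixels"]); print(t,round(r["score"],2),np.round(r["bbox"]),np.round(np.median(P,0),4),np.round(P.max(0),3))
        if t=="clamp":
            v,u=np.nonzero(r["pixels"]&(p["range_z"]>0)); T=P[(abs(P[:,2]-.04)<.004)]
            print(cv2.minAreaRect((T[:,:2]*1000).astype(np.float32)),np.median(T[:,2]))
        if t=="lens":
            G=P; print((G.max(0)+G.min(0))/2,np.ptp(G,axis=0))
E
```

```text
clock: 7.2
tcp_pos: [0.5294, 0.0807, 0.1995]
tool_rot: [[-1.0, -0.001, -0.001], [-0.001, 1.0, 0.001], [0.001, 0.001, -1.0]]
wrist_force: [-0.1, -0.2, 0.4]
grip_width: 0.214
[[-9.99999625e-01 -5.24979820e-04 -6.88622620e-04]
 [-5.25404664e-04  9.99999672e-01  6.16912194e-04]
 [ 6.88298528e-04  6.17273768e-04 -9.99999573e-01]] [0.03423235 0.00776382 0.00879713]
clamp 0.97 [ 96. 237. 190. 318.] [ 0.5391 -0.0766  0.0391] [ 0.711 -0.023  0.092]
((547.35595703125, -92.1487045288086), (210.51480102539062, 102.6023178100586), 11.290335655212402) 0.03903568333677937
clamp 0.5 [ 98. 355.  71.  84.] [ 0.6142 -0.0704  0.0684] [ 0.713 -0.055  0.092]
((650.568603515625, -101.63655853271484), (23.030485153198242, 23.664907455444336), 62.88847732543945) 0.04006212211168492
knob_grip 0.72 [ 96. 357.  70.  78.] [ 0.6142 -0.0702  0.0692] [ 0.65  -0.055  0.092]
knob_grip 0.65 [ 73. 258.  52.  40.] [ 0.5533 -0.0874  0.048 ] [ 0.571 -0.072  0.051]
jaw 0.79 [ 72. 257.  52.  38.] [ 0.5533 -0.0874  0.0479] [ 0.57  -0.072  0.051]
jaw 0.57 [ 98. 354.  72.  86.] [ 0.6144 -0.0703  0.0676] [ 0.712 -0.055  0.092]
ring_axis 0.94 [102. 350.  84.  90.] [ 0.6123 -0.0692  0.0545] [ 0.713 -0.05   0.092]
ring_axis 0.7 [310. 312. 149. 137.] [0.5192 0.0797 0.1802] [0.583 0.129 0.208]
lens 0.98 [309. 311. 152. 142.] [0.5193 0.08   0.1802] [0.695 0.145 0.208]
[0.59683078 0.07984669 0.10160841] [0.19638748 0.13024557 0.2119259 ]
lens 0.32 [ 74. 182. 148. 200.] [ 0.5053 -0.0925  0.039 ] [ 0.594 -0.039  0.051]
[ 0.51434291 -0.10799532  0.02408013] [0.15900118 0.13796337 0.0531512 ]
```

View pics/w2.png

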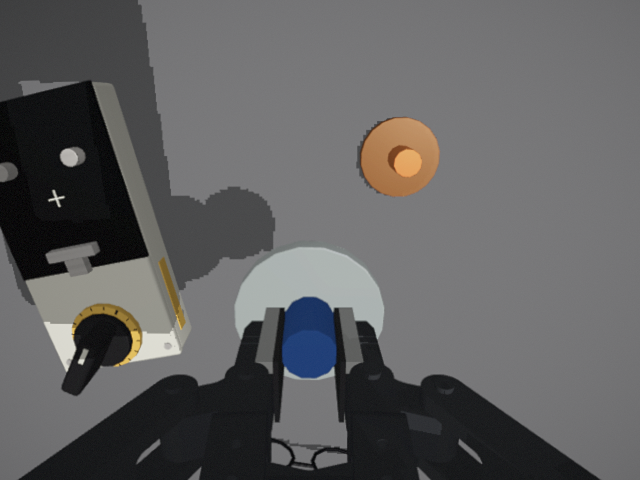

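The picture shows the clear lens held level at (310,310), the clamp at left with its cross at (56,198), posts at (73,157) and (8,172), jaw at (73,255), and knob at (105,335). I'll get numbers from it.

Run:
```python
from h import *
p=pickle.load(open("w2.pkl","rb"))
print("cross",world(p,[[56,198]],0.04),"posts",world(p,[[72,157],[8,172]],0.051))
rz=p["range_z"]; v,u=np.nonzero(rz>0); P=world(p,np.c_[u,v])
def sel(x0,x1,y0,y1,z0,z1): return P[(P[:,0]>x0)&(P[:,0]<x1)&(P[:,1]>y0)&(P[:,1]<y1)&(P[:,2]>z0)&(P[:,2]<z1)]
def mid(T): r=cv2.minAreaRect((T[:,:2]*1000).astype(np.float32)); return np.round(r[0],1),np.round(r[1],1),round(r[2],1),len(T)
b=sel(.58,.7,-.13,-.04,.084,.098); print("bar",mid(b),np.median(b[:,2]))
j=sel(.53,.59,-.12,-.06,.046,.053); print("jaw",mid(j))
a=sel(.48,.5,-.14,-.05,.046,.06);print("posts",mid(a))
t=sel(.43,.68,-.16,-.02,.037,.043);print("top",mid(t),np.median(t[:,2]))
g=sel(.45,.6,.03,.13,.172,.188)
A=np.c_[g[:,:2],np.ones(len(g))];c=np.linalg.lstsq(A,g[:,2],rcond=None)[0];print("glass plane",c[:2],"z at tcp",c@[.5294,.0807,1],mid(g))
# white line / bar crop
im=cv2.cvtColor(p["color"],cv2.COLOR_RGB2BGR); cv2.imwrite("pics/knob2.png",cv2.resize(im[290:410,20:200],None,fx=4,fy=4,interpolation=cv2.INTER_CUBIC))
```

```text
cross [[ 0.51285702 -0.09830071  0.04      ]] posts [[ 0.48287262 -0.07561437  0.051     ]
 [ 0.49238265 -0.12148498  0.051     ]]
bar (array([620.2, -76.5]), array([14.8, 44. ]), 62.1, 1186) 0.08960109406706698
jaw (array([558. , -89.2]), array([21.7, 36.8]), 11.2, 881)
posts (array([ 487.8, -101.4]), array([11.9, 59.2]), 11.3, 422)
top (array([547.4, -92.1]), array([210.5, 102.6]), 11.3, 28128) 0.03903971408330184
glass plane [ 0.04213868 -0.00042546] z at tcp 0.18037445197083113 (array([526.5,  79.8]), array([56.8, 56.9]), 45.3, 8984)
```

View pics/knob2.png

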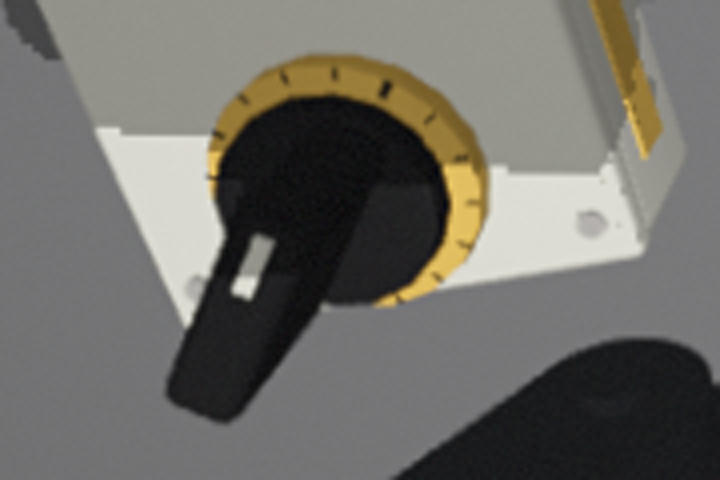

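```bash
python3 -m pendant '{"travel":[[0.001,-0.012,0],[0.002,-0.025,0],[0.002,-0.035,0],[0.0025,-0.036,0],[0.0022,-0.035,0],[0.002,-0.0239,0.01],[0.001,-0.012,0.02],[0,0,0.025],[0,0,0.025],[0,0,0.0165],[0,0,0.008],[0,0,0],[0,0,0]],"twist":[[0,0,0],[0,0,0],[0,0,0],[0,0,0],[0,0,0],[0,0,0],[0,0,-3],[0,0,-3],[0,0,-3],[0,0,-2.3],[0,0,0],[0,0,0],[0,0,0]]}'
python3 - <<'E'
from h import *
p=shot("wrist"); save(p,"pics/w3.png"); pickle.dump({k:p[k] for k in("color","range_z","K","k1","R","o")},open("w3.pkl","wb"))
s=bot.state(); T=s["tcp_pos"]; print(T,s["clock"])
q=shot("side"); save(q,"pics/side3.png")
v,u=np.nonzero(p["range_z"]>0); P=world(p,np.c_[u,v])
ex=np.array([-.9806,-.196,0]); ey=np.array([.196,-.9806,0])
L=np.c_[(P-T)@ex,(P-T)@ey,P[:,2]]
def mid(m,n): r=cv2.minAreaRect((L[m][:,:2]*1000).astype(np.float32)); print(n,np.round(r[0],1),np.round(r[1],1),round(r[2],1),m.sum())
D=np.hypot(L[:,0],L[:,1])
for s_ in(1,-1):
    mid((abs(L[:,2]-.0505)<.003)&(L[:,0]>.015)&(L[:,0]<.05)&(L[:,1]*s_>.01)&(L[:,1]*s_<.05),"post")
g=(D<.034)&(abs(L[:,2]-(T[2]-.0264+.008))<.006)&(L[:,0]>-.01)
mid(g,"glass"); A=np.c_[L[g][:,:2],np.ones(g.sum())]; c=np.linalg.lstsq(A,L[g][:,2],rcond=None)[0]; print(c)
t=(abs(L[:,2]-.04)<.004)&(L[:,0]>.04)&(L[:,0]<.065)&(abs(L[:,1])<.045); A=np.c_[L[t][:,:2],np.ones(t.sum())]; print("bed",np.linalg.lstsq(A,L[t][:,2],rcond=None)[0],np.median(L[t][:,2]))
# outline of glass front edge: circle fit
gg=L[g]; ang=np.round(np.degrees(np.arctan2(gg[:,1],gg[:,0]))/4); 
E_=np.array([gg[ang==a][np.argmax(np.hypot(*gg[ang==a][:,:2].T))] for a in np.unique(ang) if abs(a)<18]); 
A=np.c_[2*E_[:,:2],np.ones(len(E_))]; x=np.linalg.lstsq(A,(E_[:,:2]**2).sum(1),rcond=None)[0]; print("circle",x[:2],np.sqrt(x[2]+x[0]**2+x[1]**2))
E
```

```text
clock: 9.12
tcp_pos: [0.5176, -0.0993, 0.0961]
tool_rot: [[-0.981, -0.196, 0.001], [-0.196, 0.981, -0.001], [-0.001, -0.001, -1.0]]
wrist_force: [0.4, -0.1, 0.4]
grip_width: 0.209
[ 0.51770446 -0.09931983  0.09616055] 9.175
post [30.3 23.9] [11.5 11.7] 19.0 573
post [ 30.3 -27. ] [11.8 11.4] 42.7 570
glass [10.8  0.8] [40.2 59. ] 0.0 8532
[-0.03498871  0.00290304  0.07695298]
bed [0.00563503 0.00109302 0.03851185] 0.03880679351375094
circle [0.0013836  0.00095661] 0.029564907278305894
```

View pics/w3.png

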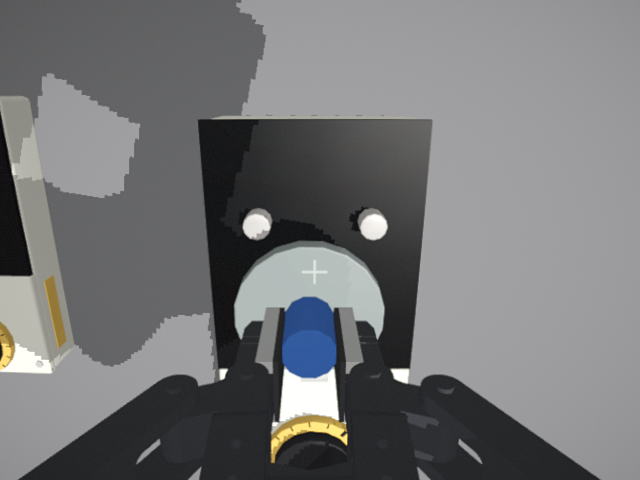

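The lens sits 2.5 mm off in y and pitched about 2° nose-down. I'll correct both while lowering it.

```bash
python3 -m pendant '{"travel":[[0,0.0012,0],[0,0.0013,0],[-0.0003,0,0.008],[-0.0004,0,0.008],[-0.0003,0,0.006],[0,0,0.003],[0,0,0.001],[0,0,0],[0,0,0]],"twist":[[0,1,0],[0,1,0],[0,0,0],[0,0,0],[0,0,0],[0,0,0],[0,0,0],[0,0,0],[0,0,0]]}'
python3 -m pendant '{"travel":[[0,0,0.0005],[0,0,0.0005],[0,0,0.0005],[0,0,0]],"twist":[[0,0,0],[0,0,0],[0,0,0],[0,0,0]]}'
```

```text
clock: 10.35
tcp_pos: [0.5169, -0.0966, 0.0695]
tool_rot: [[-0.98, -0.196, -0.034], [-0.196, 0.981, -0.007], [0.034, -0.0, -0.999]]
wrist_force: [-0.5, 0.4, -0.1]
grip_width: 0.216
clock: 10.85
tcp_pos: [0.5166, -0.0965, 0.0678]
tool_rot: [[-0.98, -0.196, -0.034], [-0.196, 0.981, -0.007], [0.035, 0.0, -0.999]]
wrist_force: [-0.0, -1.1, -0.5]
grip_width: 0.214
```

```bash
python3 -m pendant '{"travel":[[0,0,0.0005],[0,0,0.0004],[0,0,0]],"twist":[[0,0,0],[0,0,0],[0,0,0]]}'
python3 -m pendant '{"travel":[[0,0,0.0004],[0,0,0.0004],[0,0,0]],"twist":[[0,0,0],[0,0,0],[0,0,0]]}'
python3 - <<'E'
from h import *
p=shot("wrist"); save(p,"pics/w4.png"); s=bot.state();T=s["tcp_pos"]; print(T,s["wrist_force"])
v,u=np.nonzero(p["range_z"]>0); P=world(p,np.c_[u,v])
ex=np.array([-.9806,-.196,0]); ey=np.array([.196,-.9806,0])
L=np.c_[(P-T)@ex,(P-T)@ey,P[:,2]]
D=np.hypot(L[:,0],L[:,1]); g=(D<.034)&(abs(L[:,2]-.048)<.005)&(L[:,0]>-.01)
g2=g&(D<.026);A=np.c_[L[g2][:,:2],np.ones(g2.sum())]; print(np.linalg.lstsq(A,L[g2][:,2],rcond=None)[0])
for s_ in(1,-1):
    m=(abs(L[:,2]-.0505)<.003)&(L[:,0]>.021)&(L[:,0]<.05)&(L[:,1]*s_>.01)&(L[:,1]*s_<.05)&(np.hypot(L[:,0]-.001,L[:,1])>.031); r=cv2.minAreaRect((L[m][:,:2]*1000).astype(np.float32)); print(r)
t=(abs(L[:,2]-.04)<.004)&(L[:,0]>.04)&(L[:,0]<.065)&(abs(L[:,1])<.045);print(np.median(L[t][:,2]))
E
```

```text
clock: 11.22
tcp_pos: [0.5165, -0.0966, 0.0671]
tool_rot: [[-0.98, -0.196, -0.034], [-0.196, 0.981, -0.007], [0.035, -0.0, -0.999]]
wrist_force: [-1.6, -0.3, 2.3]
grip_width: 0.216
clock: 11.6
tcp_pos: [0.5163, -0.0966, 0.0667]
tool_rot: [[-0.98, -0.197, -0.035], [-0.196, 0.98, -0.007], [0.035, -0.0, -0.999]]
wrist_force: [-4.5, -0.4, 7.5]
grip_width: 0.215
[ 0.51630089 -0.09665491  0.06671536] [-4.76950766 -1.02838284  8.05515476]
[0.00249663 0.00277712 0.0474377 ]
((29.265892028808594, 26.810482025146484), (11.358909606933594, 12.118354797363281), 45.79705810546875)
((29.406076431274414, -24.085063934326172), (11.585770606994629, 11.622446060180664), 5.746281147003174)
0.038786789175793784
```

```bash
python3 -m pendant '{"travel":[[0,0,-0.0003],[0,0,0],[0,0,0],[0,0,0],[0,0,0]],"twist":[[0,0,0],[0,0,0],[0,0,0],[0,0,0],[0,0,0]]}' 0 45
python3 -m pendant '{"travel":[[0,0,-0.01],[0,0,-0.02],[0,0,-0.03],[0,0,-0.03],[0,0,-0.03],[0,0,-0.02],[0,0,0],[0,0,0]],"twist":[[0,-2,0],[0,0,0],[0,0,0],[0,0,0],[0,0,0],[0,0,0],[0,0,0],[0,0,0]]}'
python3 - <<'E'
from h import *
p=shot("wrist"); save(p,"pics/w5.png"); pickle.dump({k:p[k] for k in("color","range_z","K","k1","R","o")},open("w5.pkl","wb"))
s=bot.state();print(s["tcp_pos"],s["q"],s["clock"])
v,u=np.nonzero(p["range_z"]>0); P=world(p,np.c_[u,v]); C=np.array([.5474,-.0921,0])
ex=np.array([-.9806,-.196,0]); ey=np.array([.196,-.9806,0])
L=np.c_[(P-C)@ex,(P-C)@ey,P[:,2]]*1000
def mid(n,x0,x1,y0,y1,z0,z1):
    m=(L[:,0]>x0)&(L[:,0]<x1)&(L[:,1]>y0)&(L[:,1]<y1)&(L[:,2]>z0)&(L[:,2]<z1); 
    if m.sum()<10: print(n,m.sum()); return
    print(n,cv2.minAreaRect(L[m][:,:2].astype(np.float32)),m.sum(),L[m][:,:2].min(0),L[m][:,:2].max(0))
mid("block",15,50,-20,20,68,82)
mid("glass",-1,66,-34,34,45.5,49)
mid("post+",52,75,15,40,48.5,54);mid("post-",52,75,-40,-15,48.5,54)
mid("jaw",-40,8,-25,25,46.5,53);mid("bar",-110,-40,-40,40,84,98);mid("top",-110,110,-60,60,36,43)
E
```

```text
clock: 12.28
tcp_pos: [0.5166, -0.0965, 0.0663]
tool_rot: [[-0.98, -0.196, -0.034], [-0.196, 0.981, -0.007], [0.035, 0.0, -0.999]]
wrist_force: [0.1, 0.4, -0.1]
grip_width: 0.499
clock: 13.28
tcp_pos: [0.5164, -0.0963, 0.2058]
tool_rot: [[-0.981, -0.196, -0.0], [-0.196, 0.981, 0.0], [0.0, 0.001, -1.0]]
wrist_force: [-0.5, -0.8, -0.4]
grip_width: 0.501
[ 0.51623602 -0.09621488  0.20544071] [-2.27477322e+01  1.39410387e+01  9.44829485e+01  1.48357887e-02
  7.16608690e+01 -1.24080162e+02] 13.325
block ((33.11003112792969, -0.23268985748291016), (18.88027000427246, 19.300350189208984), 89.32295989990234) 730 [23.42444419 -9.6725138 ] [42.77224995  9.21237758]
glass ((32.470863342285156, -0.3745861053466797), (66.87911224365234, 61.30148696899414), 0.01562550850212574) 4463 [ -0.96846399 -31.01777416] [65.91749775 30.28466223]
post+ ((60.435115814208984, 25.286479949951172), (10.849348068237305, 10.364400863647461), 88.30880737304688) 208 [55.25564177 19.8271609 ] [65.65407793 30.73847333]
post- ((60.77493667602539, -25.150175094604492), (11.304923057556152, 10.819913864135742), 56.37892532348633) 213 [ 55.24227698 -31.01777416] [ 66.21401862 -19.45909318]
jaw ((-6.3461480140686035, -0.12614059448242188), (35.82929611206055, 28.67494773864746), 89.95185852050781) 850 [-20.68206081 -18.04303069] [ 7.99527254 17.78806706]
bar ((-73.915283203125, -0.023569107055664062), (14.486939430236816, 43.45998001098633), 48.487586975097656) 1144 [-93.81929302 -17.93785803] [-54.54936745  17.89910122]
top ((0.30400848388671875, 0.09907913208007812), (100.31645202636719, 209.53334045410156), 89.92045593261719) 24853 [-104.43129059  -50.20447785] [105.00419638  50.25144882]
```

View pics/w5.png

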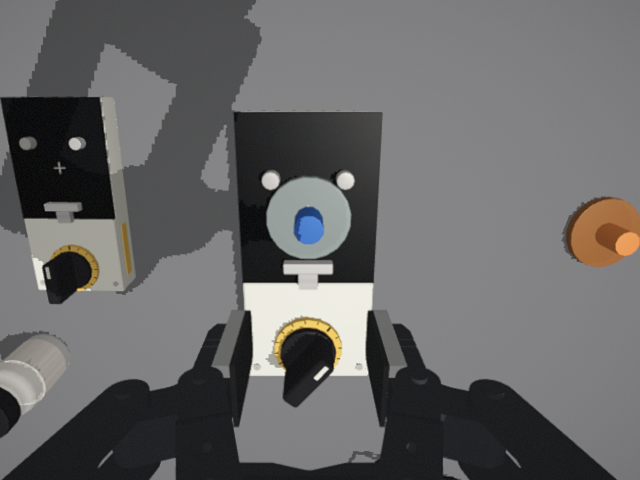

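The lens lies flat in the gap, with its block at (309,222), about 2 mm short of the posts and centred in y. The grip bar lies at about −41° in the clamp frame. Next I move over the knob, turn +41°, descend and grip.

```bash
python3 -m pendant '{"travel":[[-0.012,-0.0003,0],[-0.024,-0.0004,0],[-0.030,-0.0006,0],[-0.024,-0.0005,0],[-0.0161,-0.0003,0],[0,0,0.005],[0,0,0.02],[0,0,0.03],[0,0,0.03],[0,0,0.025],[0,0,0.015],[0,0,0.008],[0,0,0],[0,0,0]],"twist":[[0,0,5],[0,0,8],[0,0,8],[0,0,8],[0,0,8],[0,0,4],[0,0,0],[0,0,0],[0,0,0],[0,0,0],[0,0,0],[0,0,0],[0,0,0],[0,0,0]]}'
python3 - <<'E'
from h import *
p=shot("wrist"); save(p,"pics/w6.png"); s=bot.state(); print(s["q"],s["wrist_force"],s["moment"])
E
```

```text
clock: 15.08
tcp_pos: [0.6325, -0.1061, 0.0937]
tool_rot: [[-0.868, 0.495, 0.031], [0.495, 0.869, -0.009], [-0.032, 0.008, -0.999]]
wrist_force: [-16.7, 4.9, 96.6]
grip_width: 0.499
[-19.54209358  30.13933966  86.88859299   0.15321165  61.11017182
 -79.94873969] [-16.65270514   4.55120337  97.32771095] [2.93579991 1.73383722 0.48423514]
```

View pics/w6.png

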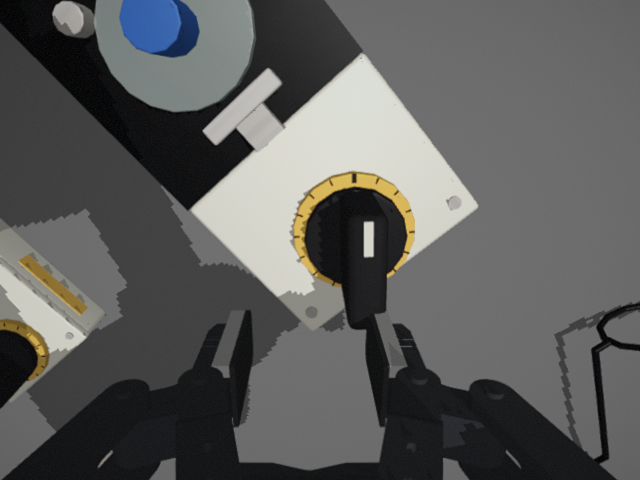

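The turn rotated my sideways travel, so the right finger came down on the bar top: 97 N at the wrist, under the 120 N limit. I'm lifting at once and re-measuring.

```bash
python3 -m pendant '{"travel":[[0,0,-0.025],[0,0,-0.03],[0,0,-0.015],[0,0,0],[0,0,0]],"twist":[[0,0,0],[0,0,0],[0,0,0],[0,0,0],[0,0,0]]}'
python3 - <<'E'
from h import *
p=shot("wrist"); save(p,"pics/w7.png"); s=bot.state(); T=s["tcp_pos"];R=s["tool_rot"]; print(s["wrist_force"],s["clock"])
v,u=np.nonzero(p["range_z"]>0); P=world(p,np.c_[u,v]); C=np.array([.5474,-.0921,0])
ex=np.array([-.9806,-.196,0]); ey=np.array([.196,-.9806,0])
L=np.c_[(P-C)@ex,(P-C)@ey,P[:,2]]*1000
def mid(n,x0,x1,y0,y1,z0,z1):
    m=(L[:,0]>x0)&(L[:,0]<x1)&(L[:,1]>y0)&(L[:,1]<y1)&(L[:,2]>z0)&(L[:,2]<z1)
    if m.sum()<10: print(n,m.sum()); return
    r=cv2.minAreaRect(L[m][:,:2].astype(np.float32)); print(n,r,m.sum())
    if n=="bar":
        c=C+ex*r[0][0]/1000+ey*r[0][1]/1000; d=(c-T)@R; print("bar centre world",c,"tool",d)
mid("bar",-110,-40,-40,40,86,96);mid("jaw",-40,8,-25,25,46.5,53);mid("block",15,50,-20,20,68,82);mid("top",-110,110,-60,60,36,43)
print(T,np.degrees(np.arctan2(R[1,0],R[0,0])))
E
```

```text
clock: 15.75
tcp_pos: [0.6206, -0.1031, 0.1413]
tool_rot: [[-0.869, 0.495, -0.003], [0.495, 0.869, 0.001], [0.003, -0.001, -1.0]]
wrist_force: [-0.4, 0.0, -0.3]
grip_width: 0.499
[-0.79571214  0.27053104  0.01492217] 15.8
bar ((-74.69776916503906, -0.4728507995605469), (14.196233749389648, 44.185523986816406), 52.158138275146484) 2674
bar centre world [ 0.62055595 -0.07699556  0.        ] tool [0.01243276 0.02275021 0.14130725]
jaw ((-6.7559075355529785, -0.13530540466308594), (36.0007209777832, 29.504961013793945), 89.96337890625) 2019
block ((32.31910705566406, -0.6786890029907227), (19.51094627380371, 19.474449157714844), 57.9485969543457) 1709
top ((0.1819915771484375, 0.0661773681640625), (100.89331817626953, 210.28500366210938), 89.97307586669922) 42005
[ 0.62055058 -0.10308408  0.14127729] 150.32096229288825
```

```bash
python3 -m pendant '{"travel":[[0.004,0.0075,0],[0.0045,0.0075,0],[0.004,0.0075,0],[0,0,0],[0,0,0],[0,0,0]],"twist":[[0,0,0],[0,0,0],[0,0,0],[0,0,-1.5],[0,0,-1.5],[0,0,0]]}'
python3 -m pendant '{"travel":[[0,0,0.014],[0,0,0.02],[0,0,0.01],[0,0,0]],"twist":[[0,0,0],[0,0,0],[0,0,0],[0,0,0]]}'
```

```text
clock: 16.55
tcp_pos: [0.6218, -0.0778, 0.1435]
tool_rot: [[-0.894, 0.449, 0.0], [0.449, 0.894, -0.0], [-0.0, -0.0, -1.0]]
wrist_force: [0.3, -0.7, -0.7]
grip_width: 0.503
clock: 17.05
tcp_pos: [0.621, -0.0775, 0.098]
tool_rot: [[-0.893, 0.449, -0.002], [0.449, 0.893, 0.001], [0.003, -0.0, -1.0]]
wrist_force: [0.0, -0.2, -0.2]
grip_width: 0.5
```

Centred and clear, with the tips below the bar top. I'll go down and grip.

```bash
python3 -m pendant '{"travel":[[0,0,0.01],[0,0,0.01],[0,0,0.006],[0,0,0]],"twist":[[0,0,0],[0,0,0],[0,0,0],[0,0,0]]}'
python3 -m pendant '{"travel":[[0,0,0],[0,0,0],[0,0,0],[0,0,0],[0,0,0],[0,0,0]],"twist":[[0,0,0],[0,0,0],[0,0,0],[0,0,0],[0,0,0],[0,0,0]]}' -1 60
python3 -c "
from h import *
print(bot.state()['moment'],bot.state()['q'][5])"
```

```text
clock: 17.55
tcp_pos: [0.6213, -0.0775, 0.0727]
tool_rot: [[-0.894, 0.449, -0.001], [0.449, 0.894, 0.0], [0.001, -0.0, -1.0]]
wrist_force: [-0.3, -0.1, 0.3]
grip_width: 0.501
clock: 18.3
tcp_pos: [0.6223, -0.0774, 0.0739]
tool_rot: [[-0.894, 0.449, 0.001], [0.449, 0.894, 0.0], [-0.001, 0.001, -1.0]]
wrist_force: [1.5, 3.2, 4.8]
grip_width: 0.151
[ 0.66286322 -0.24705628 -0.02286218] -80.62871506883656
```

```bash
cat > m.py <<'E'
from h import *
s=bot.state(); print("   M",np.round(s['moment'],3),"F",np.round(s['wrist_force'],1),"q6",round(s['q'][5],1),s['clock'],"tcp",np.round(s["tcp_pos"],4),"yaw",round(np.degrees(np.arctan2(s["tool_rot"][1,0],s["tool_rot"][0,0])),1))
E
python3 -m pendant '{"travel":[[0,0,0],[0,0,0],[0,0,0],[0,0,0]],"twist":[[0,0,2.5],[0,0,2.5],[0,0,2.5],[0,0,2.5]]}' >/dev/null; python3 m.py
python3 -m pendant '{"travel":[[0,0,0],[0,0,0],[0,0,0],[0,0,0]],"twist":[[0,0,2.5],[0,0,2.5],[0,0,2.5],[0,0,2.5]]}' >/dev/null; python3 m.py
```

```text
M [ 0.496 -0.112 -0.008] F [0.7 2.7 5.1] q6 -70.5 18.8 tcp [ 0.6221 -0.0777  0.0739] yaw 143.2
   M [0.361 0.06  0.036] F [0.5 1.6 4.6] q6 -60.5 19.3 tcp [ 0.6219 -0.0779  0.0739] yaw 133.3
```

```bash
python3 -m pendant '{"travel":[[0,0,0],[0,0,0],[0,0,0],[0,0,0]],"twist":[[0,0,2.5],[0,0,2.5],[0,0,2.5],[0,0,2.5]]}' >/dev/null; python3 m.py
python3 -m pendant '{"travel":[[0,0,0],[0,0,0],[0,0,0]],"twist":[[0,0,2.5],[0,0,2.5],[0,0,2.5]]}' >/dev/null; python3 m.py
python3 - <<'E'
from h import *
p=shot("side"); C=np.array([.5474,-.0921,0]); ex=np.array([-.9806,-.196,0])
for n in("jaw",):
    for r in bot.regions_of(n,p):
        P=pts(p,r["pixels"]); print(r["score"],np.round(np.median(P,0),4),np.median((P-C)@ex))
E
```

```text
M [ 0.28   0.181 -0.057] F [-1.9  1.1  6.2] q6 -50.5 19.8 tcp [ 0.6217 -0.078   0.0739] yaw 123.3
   M [0.234 0.287 0.034] F [-1.4  1.5  7.1] q6 -43.0 20.175 tcp [ 0.6215 -0.0781  0.0739] yaw 115.8
0.52 [ 0.5533 -0.0918  0.0484] -0.005450500988988933
```

```bash
python3 -m pendant '{"travel":[[0,0,0],[0,0,0],[0,0,0]],"twist":[[0,0,2.5],[0,0,2.5],[0,0,2.5]]}' >/dev/null; python3 m.py
python3 -m pendant '{"travel":[[0,0,0],[0,0,0],[0,0,0]],"twist":[[0,0,2.5],[0,0,2.5],[0,0,2.5]]}' >/dev/null; python3 m.py
python3 -m pendant '{"travel":[[0,0,0],[0,0,0],[0,0,0]],"twist":[[0,0,2.5],[0,0,2.5],[0,0,2.5]]}' >/dev/null; python3 m.py
```

```text
M [ 0.177  0.472 -0.014] F [-2.5  1.5  7.5] q6 -35.5 20.65 tcp [ 0.6213 -0.0781  0.0739] yaw 108.3
   M [0.233 0.482 0.028] F [-1.8  0.4  7.5] q6 -28.0 21.025 tcp [ 0.6211 -0.0782  0.0739] yaw 100.8
   M [ 0.14   0.611 -0.024] F [-2.3  1.5  8.3] q6 -20.5 21.4 tcp [ 0.6209 -0.0781  0.0739] yaw 93.3
```

```bash
python3 -m pendant '{"travel":[[0,0,0],[0,0,0],[0,0,0]],"twist":[[0,0,2.5],[0,0,2.5],[0,0,2.5]]}' >/dev/null; python3 m.py
python3 -m pendant '{"travel":[[0,0,0],[0,0,0],[0,0,0]],"twist":[[0,0,2.5],[0,0,2.5],[0,0,2.5]]}' >/dev/null; python3 m.py
python3 -m pendant '{"travel":[[0,0,0],[0,0,0],[0,0,0]],"twist":[[0,0,2.5],[0,0,2.5],[0,0,2.5]]}' >/dev/null; python3 m.py
```

```text
M [0.22  0.745 0.176] F [-3.6  1.2  8.7] q6 -13.1 21.775 tcp [ 0.6206 -0.0781  0.0738] yaw 85.8
   M [0.19  0.78  0.122] F [-4.7  0.9  9.3] q6 -5.6 22.15 tcp [ 0.6205 -0.0781  0.0738] yaw 78.3
   M [0.226 0.827 0.198] F [-3.7  1.1  9.7] q6 1.9 22.525 tcp [ 0.6203 -0.078   0.0738] yaw 70.8
```

```bash
python3 -m pendant '{"travel":[[0,0,0],[0,0,0]],"twist":[[0,0,1.5],[0,0,1.5]]}' >/dev/null; python3 m.py
python3 -m pendant '{"travel":[[0,0,0],[0,0,0]],"twist":[[0,0,1.5],[0,0,1.5]]}' >/dev/null; python3 m.py
python3 -m pendant '{"travel":[[0,0,0],[0,0,0]],"twist":[[0,0,1.5],[0,0,1.5]]}' >/dev/null; python3 m.py
```

```text
M [0.298 0.886 0.32 ] F [-4.6  0.8 10.1] q6 4.9 22.775 tcp [ 0.6202 -0.0779  0.0738] yaw 67.8
   M [0.297 0.927 0.435] F [-4.9  0.8  9.3] q6 7.9 23.025 tcp [ 0.6202 -0.0779  0.0738] yaw 64.8
   M [0.345 0.976 0.352] F [-4.6  0.5  9.5] q6 10.9 23.275 tcp [ 0.6201 -0.0779  0.0738] yaw 61.9
```

```bash
python3 -m pendant '{"travel":[[0,0,0]],"twist":[[0,0,1.5]]}' >/dev/null; python3 m.py
python3 -m pendant '{"travel":[[0,0,0]],"twist":[[0,0,1.5]]}' >/dev/null; python3 m.py
python3 -m pendant '{"travel":[[0,0,0]],"twist":[[0,0,1.5]]}' >/dev/null; python3 m.py
python3 -m pendant '{"travel":[[0,0,0]],"twist":[[0,0,1.5]]}' >/dev/null; python3 m.py
```

```text
M [0.38  0.973 0.317] F [-5.4  2.7 11. ] q6 12.4 23.4 tcp [ 0.6201 -0.0778  0.0738] yaw 60.3
   M [0.307 1.037 0.188] F [-5.6  1.7  9.4] q6 13.9 23.525 tcp [ 0.62   -0.0778  0.0738] yaw 58.8
   M [0.345 1.079 0.176] F [-5.3  1.5 10.4] q6 15.4 23.65 tcp [ 0.62   -0.0778  0.0738] yaw 57.3
   M [0.384 1.139 0.056] F [-5.2  1.7 10.2] q6 16.9 23.775 tcp [ 0.62   -0.0778  0.0738] yaw 55.8
```

```bash
python3 -m pendant '{"travel":[[0,0,0]],"twist":[[0,0,1.5]]}' >/dev/null; python3 m.py
python3 -m pendant '{"travel":[[0,0,0]],"twist":[[0,0,1.5]]}' >/dev/null; python3 m.py
python3 - <<'E'
from h import *
p=shot("wrist"); save(p,"pics/w8.png"); pickle.dump({k:p[k] for k in("color","range_z","K","k1","R","o")},open("w8.pkl","wb"))
im=cv2.cvtColor(p["color"],cv2.COLOR_RGB2BGR); cv2.imwrite("pics/w8c.png",cv2.resize(im[:400],None,fx=1.25,fy=1.25))
E
```

```text
M [ 0.408  1.052 -0.048] F [-5.2  2.2  9.2] q6 18.4 23.9 tcp [ 0.6199 -0.0777  0.0738] yaw 54.3
   M [0.388 1.093 0.005] F [-6.5  2.2 10.7] q6 19.9 24.025 tcp [ 0.6199 -0.0777  0.0738] yaw 52.8
```

View pics/w8c.png

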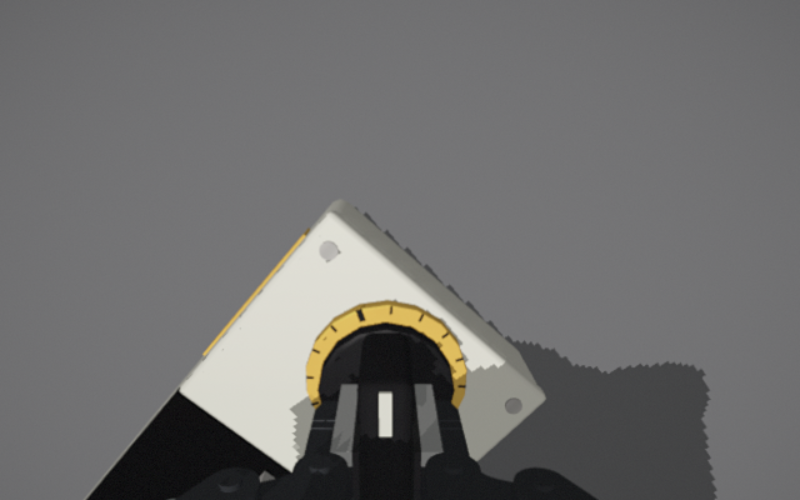

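The bold tick at crop (362,314) now lags the bar, which points straight up. I'll put a number on the lag.

Run:
```python
from h import *
p=pickle.load(open("w8.pkl","rb"))
for u,v in((362,314),(363,318),(361,310)):
    w=world(p,[[u/1.25,v/1.25]],.046)[0]; d=w-[.6203,-.0775,.046]; a=np.degrees(np.arctan2(d[1],d[0])); print(w,np.hypot(*d[:2]),a,"slip rad (tick minus tool yaw)",np.radians(a-52.8), "alt from line")
l=world(p,[[385/1.25,395/1.25],[385/1.25,435/1.25]],.09); d=l[0]-l[1]; print("line yaw",np.degrees(np.arctan2(d[1],d[0])),l)
```

```text
[ 0.62943166 -0.05362005  0.046     ] 0.025566374738015575 69.07321174599936 slip rad (tick minus tool yaw) 0.28402112484190406 alt from line
[ 0.62885227 -0.05487516  0.046     ] 0.02418728555150902 69.2932226340535 slip rad (tick minus tool yaw) 0.28786103922868556 alt from line
[ 0.63000798 -0.05237149  0.046     ] 0.026938574352906895 68.87679687402259 slip rad (tick minus tool yaw) 0.28059303862602625 alt from line
line yaw 52.79532447129281 [[ 0.63266908 -0.06165707  0.09      ]
 [ 0.62588906 -0.0705879   0.09      ]]
```

The slip is 0.28 rad and the torque has fallen from 0.43 to about 0, so that is one click. Release and lift.

```bash
python3 -m pendant '{"travel":[[0,0,0],[0,0,0],[0,0,0],[0,0,0]],"twist":[[0,0,0],[0,0,0],[0,0,0],[0,0,0]]}' 0 60
python3 -m pendant '{"travel":[[0,0,-0.008],[0,0,-0.015],[0,0,-0.025],[0,0,-0.03],[0,0,-0.03],[0,0,-0.03],[0,0,-0.02],[0,0,0],[0,0,0]],"twist":[[0,0,0],[0,0,0],[0,0,0],[0,0,0],[0,0,0],[0,0,0],[0,0,0],[0,0,0],[0,0,0]]}'
python3 - <<'E'
from h import *
C=np.array([.5474,-.0921,0]); ex=np.array([-.9806,-.196,0]); ey=np.array([.196,-.9806,0])
p=shot("wrist"); q=shot("scene"); save(q,"pics/sc9.png"); save(p,"pics/w9.png"); s_=shot("side")
def mid(p,n,x0,x1,y0,y1,z0,z1):
    v,u=np.nonzero(p["range_z"]>0); P=world(p,np.c_[u,v]); L=np.c_[(P-C)@ex,(P-C)@ey,P[:,2]]*1000
    m=(L[:,0]>x0)&(L[:,0]<x1)&(L[:,1]>y0)&(L[:,1]<y1)&(L[:,2]>z0)&(L[:,2]<z1)
    if m.sum()<10: print(n,m.sum()); return
    print(n,cv2.minAreaRect(L[m][:,:2].astype(np.float32)),m.sum())
for c in(p,q,s_):
    mid(c,"bar",-110,-40,-40,40,86,96);mid(c,"jaw",-40,8,-25,25,46.5,53);mid(c,"block",15,50,-20,20,68,82);mid(c,"top",-110,110,-60,60,36,43)
a=cv2.cvtColor(q["color"],cv2.COLOR_RGB2BGR)[180:320,160:320]; b=cv2.cvtColor(s_["color"],cv2.COLOR_RGB2BGR)[230:370,240:400]
w=cv2.resize(cv2.cvtColor(p["color"],cv2.COLOR_RGB2BGR),(400,300))
cv2.imwrite("pics/f.png",np.hstack([np.vstack([cv2.resize(a,(343,300)),cv2.resize(b,(343,300))]),np.vstack([w,cv2.resize(cv2.cvtColor(q["color"],cv2.COLOR_RGB2BGR),(400,300))])]))
E
```

```text
clock: 24.58
tcp_pos: [0.6217, -0.0777, 0.0731]
tool_rot: [[0.604, 0.797, -0.0], [0.797, -0.604, -0.0], [-0.0, -0.0, -1.0]]
wrist_force: [0.5, -0.3, 0.0]
grip_width: 0.499
clock: 25.7
tcp_pos: [0.6214, -0.0775, 0.231]
tool_rot: [[0.604, 0.797, -0.001], [0.797, -0.604, 0.0], [-0.0, -0.001, -1.0]]
wrist_force: [-0.1, -0.1, -0.4]
grip_width: 0.5
bar ((-75.54884338378906, -0.48642539978027344), (43.706138610839844, 13.63796329498291), 41.079837799072266) 1286
jaw ((-4.052630424499512, -0.6855640411376953), (35.74454116821289, 24.047945022583008), 89.9347915649414) 695
block ((33.764625549316406, -2.7727928161621094), (15.241654396057129, 20.254108428955078), 67.81025695800781) 403
top ((0.562713623046875, -0.13825607299804688), (211.5380096435547, 100.62964630126953), 0.16881872713565826) 17870
bar ((-76.4652328491211, -1.6232681274414062), (42.9095344543457, 16.25562286376953), 40.40432357788086) 172
jaw ((-5.150062561035156, -2.622283935546875), (25.84266471862793, 34.91493606567383), 0.9599612951278687) 124
block ((32.82575225830078, -2.689080238342285), (18.442100524902344, 18.095529556274414), 30.932693481445312) 83
top ((-1.1937103271484375, -2.6126670837402344), (102.07437133789062, 212.85731506347656), 89.72544860839844) 3041
bar ((-74.10826110839844, 0.6060638427734375), (44.930850982666016, 13.301257133483887), 44.70989227294922) 129
jaw ((-3.6389942169189453, -0.22700881958007812), (22.930416107177734, 37.15296936035156), 1.3564319610595703) 128
block ((36.00681686401367, -0.4233226776123047), (18.489944458007812, 18.519737243652344), 10.465302467346191) 92
top ((0.08827972412109375, -0.252685546875), (210.80970764160156, 102.47062683105469), 0.2214634269475937) 3402
```

View pics/f.png

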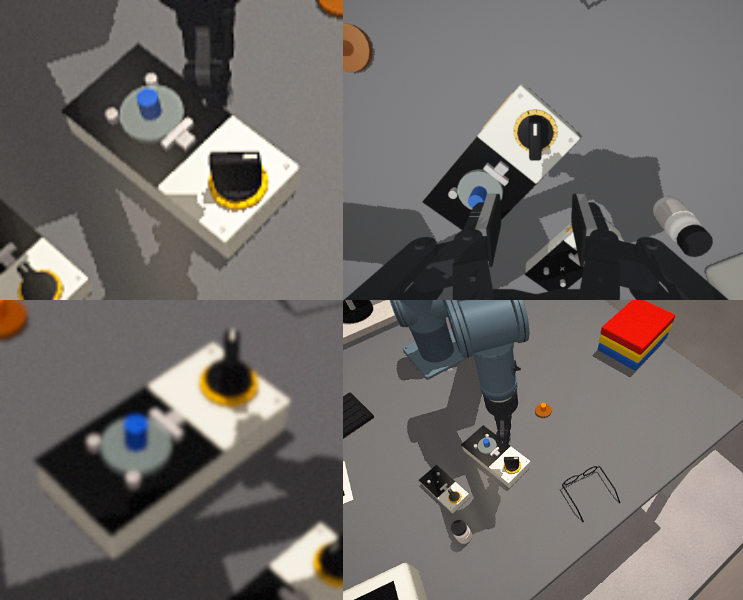

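```bash
python3 -m pendant '{"travel":[[0,0,-0.005],[0,0,-0.005],[0,0,-0.005],[0,0,0],[0,0,0],[0,0,0],[0,0,0],[0,0,0],[0,0,0],[0,0,0],[0,0,0],[0,0,0],[0,0,0],[0,0,0],[0,0,0],[0,0,0]],"twist":[[0,0,-5],[0,0,-10],[0,0,-10],[0,0,-10],[0,0,-10],[0,0,-10],[0,0,-10],[0,0,-10],[0,0,-10],[0,0,-10],[0,0,-10],[0,0,-10],[0,0,-10],[0,0,-5],[0,0,0],[0,0,0]]}'
python3 - <<'E'
from h import *
C=np.array([.5474,-.0921,0]); ex=np.array([-.9806,-.196,0]); ey=np.array([.196,-.9806,0])
p=shot("wrist"); save(p,"pics/w10.png"); pickle.dump({k:p[k] for k in("color","range_z","K","k1","R","o")},open("w10.pkl","wb"))
v,u=np.nonzero(p["range_z"]>0); P=world(p,np.c_[u,v]); L=np.c_[(P-C)@ex,(P-C)@ey,P[:,2]]*1000
def mid(n,x0,x1,y0,y1,z0,z1):
    m=(L[:,0]>x0)&(L[:,0]<x1)&(L[:,1]>y0)&(L[:,1]<y1)&(L[:,2]>z0)&(L[:,2]<z1); print(n,cv2.minAreaRect(L[m][:,:2].astype(np.float32)),m.sum())
mid("bar",-110,-40,-40,40,86,96);mid("jawR",-40,6,12,25,46.5,53);mid("jawL",-40,6,-25,-12,46.5,53);mid("block",15,50,-20,20,68,82);mid("post",52,75,15,40,49.5,54);mid("post",52,75,-40,-15,49.5,54);mid("top",-110,110,-60,60,36,43)
m=(abs(L[:,0]-34)<28)&(abs(L[:,1])<22)&(np.hypot(L[:,0]-34,L[:,1])<27)&(abs(L[:,2]-47)<3);A=np.c_[L[m][:,:2],np.ones(m.sum())]; print("glass plane",np.linalg.lstsq(A,L[m][:,2],rcond=None)[0])
k=C+ex*.035;k[2]=.045;c=pix(p,k)[0];print(c,pix(p,[.6205,-.0775,.05]))
im=cv2.cvtColor(p["color"],cv2.COLOR_RGB2BGR)
a,b=pix(p,[.6205,-.0775,.05])[0],c; m_=((a+b)/2).astype(int); x0=max(m_[0]-110,0);y0=max(m_[1]-110,0); print(x0,y0)
cv2.imwrite("pics/w10c.png",cv2.resize(im[y0:y0+220,x0:x0+220],(600,600),interpolation=cv2.INTER_CUBIC))
E
python3 m.py
```

```text
clock: 27.85
tcp_pos: [0.6216, -0.0776, 0.2459]
tool_rot: [[-0.999, -0.048, -0.001], [-0.048, 0.999, 0.0], [0.001, 0.0, -1.0]]
wrist_force: [-0.5, -0.5, 0.0]
grip_width: 0.499
bar ((-74.38145446777344, -0.0008678436279296875), (43.587589263916016, 14.399965286254883), 41.10706329345703) 1185
jawR ((1.3716192245483398, 15.066274642944336), (7.935988903045654, 5.880985260009766), 0.8307085633277893) 90
jawL ((1.3630375862121582, -14.921247482299805), (7.993460178375244, 5.674818992614746), 1.4108861684799194) 91
block ((35.02562713623047, -0.5326080322265625), (19.44043731689453, 18.94573402404785), 26.517423629760742) 740
post ((60.43307876586914, 25.216323852539062), (10.836089134216309, 11.170013427734375), 64.78707122802734) 146
post ((60.47552490234375, -25.526670455932617), (10.969740867614746, 10.76462173461914), 38.26050567626953) 144
top ((-10.922927856445312, 0.24186325073242188), (100.9865493774414, 187.73133850097656), 89.86123657226562) 20561
glass plane [-9.31017549e-04  2.07547416e-03  4.69122674e+01]
[287.74751685  58.8707045 ] [[310.19739125 206.65474927]]
188 22
   M [-0.017 -0.08  -0.008] F [ 0.9 -0.4  0.4] q6 -110.0 27.9 tcp [ 0.6216 -0.0776  0.246 ] yaw -177.3
```

View pics/w10c.png

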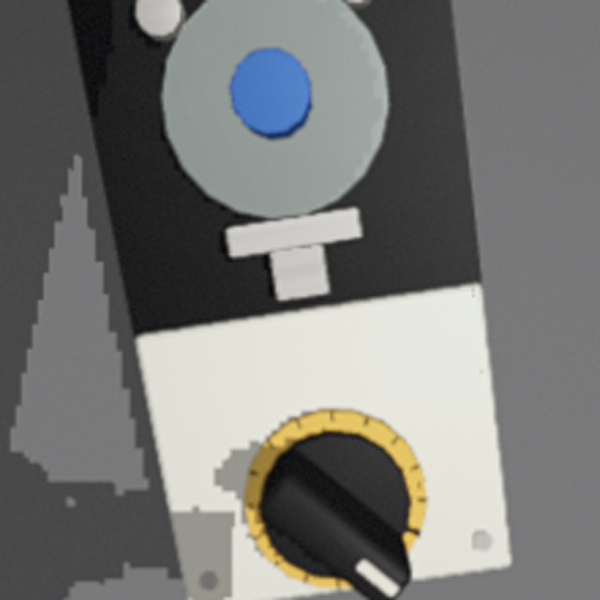

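```bash
python3 -c "
from workcell import bot
print(bot.job_done())"
```

```text
the job is handed in; nothing more can be done
None
```

The clear lens is clamped in the larger clamp: laid flat on the bed, then held by one clutch click. I handed the job in at about 28 s on the robot's clock.

**Last checks (wrist camera):**
- **Lens:** the block's centre is at clamp x = 35.0 mm, and the posts put the nest at 34.95 mm. It is 0.5 mm off in y by measurement, and the glass is level.
- **Jaw:** its face is at about 5.3 mm, touching the lens edge at about 5 mm.
- **Click:** wrist torque rose to about 0.43 N m, then fell to about zero. The 0.43 is above the listed 0.2 to 0.3, probably because of side load from the grip. The knob was 0.28 rad clockwise of the ring's bold tick just before I released it, which fits one click. The bar was still at that angle afterwards.
- **Bystanders:** the orange-blocked lens, the spectacles and the jar look unmoved in the final scene picture; I did not measure them again.

**What went wrong or disagreed:**
- **Knob approach:** I mixed a turn with a sideways move, so a fingertip came down on top of the grip bar. The wrist read about 97 N, under the 120 N limit. The limit for the arm or gripper body is 40 N; as far as the picture shows, only a finger touched. I lifted off at once. The lens and jaw had not moved, and the bar read about 3° different.
- **Clamp direction:** the images show its +x along the robot's −x, not roughly +y as the listing says. I went by the images.
- **Far cameras:** the scene and side cameras differ from the wrist camera by 1 to 2 mm on the lens position, which is within the calibration error.

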